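Lay the forming block down and set it against the stop

ROBOT

A 6-joint arm with a two-finger parallel gripper is mounted at the origin on the work surface. World frame = base frame: x ahead of the robot, y to its left, z up, the work surface at z = 0. Lengths are in m, angles in rad, forces in N, time in s.
With the tool pointing down it reaches from about 0.25 to 0.725 m from the base axis. Payload 4 kg.
Tool frame: the origin (TCP) lies between the finger pads; the fingertips stand 11 mm ahead of it and the grasp point (between the pads) lies 8 mm behind it (bot.tip_extent is the distance from the TCP to the fingertips, in m); z points along the fingers, y is the line along which they close (so a half turn about z gives the same grasp; the last joint's range is limited). The gripper opens to 85 mm and grips with 20 to 120 N. Pads are 22 mm wide; open, the fingers measure 114 mm over their backs; the gripper's body (76 mm by 85 mm) begins 54 mm behind the grasp point. The pads swing forward as they close: fully open they stand 13 mm farther back than shut.
Start: joints at [-1.344, 0.241, 0.005, 1.335, 0, 1.571], TCP at [0.112, -0.487, 0.242] pointing down, gripper open.
Joint ranges: [-2.72, 2.72], [-1.05, 1.87], [-1.09, 1.28], [-1.99, 2.15], [-1.42, 1.44], [-3.14, 3.14]. Speed limits (rad/s): [2.79, 2.79, 3.14, 3.14, 3.14, 3.14].

INTERFACE

Orientations are given as a unit quaternion [x, y, z, w].
In Python, from workcell import bot gives the robot as it stands. The module is installed in compiled form; this text tells all that it offers.
- The arm moves only by the tool drive_tool, never from a script. Its argument "rows" is a list of rows, each an object of numbers: "dx", "dy", "dz": the shift along the tool's x, y, z in units of 50 mm (1.0 is 50 mm); "wx", "wy", "wz": the turn, a rotation vector about the tool's x, y, z in units of 5 degrees (1.0 is 5 degrees); "hand": the finger opening in mm, from 0 to 85.4. A call has 1 to 20 rows; each row is the pose to reach, as a shift and turn from the pose commanded when the call began, along the tool's axes at that moment; what a row does not reach only later rows make up. A row lasts 1/10 s, in which the tool goes at most 50 mm and 8.59 degrees, less where a joint would pass 70% of its speed; a pose out of reach is approached as far as the arm can. A call with a gripper value outside its range is refused whole. The fingers move at their own pace and stop on an object; the grip force is fixed at half the most. Time passes only in rows, so rows that repeat a pose let the fingers close. It gives the time, the measured TCP pose, the force, the opening and the grip force at its end, in the units of the state.
- bot.get_obs(): the state, without advancing time (a new reading comes with each control period).
- bot.camera(name): name is "scene" or "top" or "wrist"; returns the picture (400x640x3 uint8, red, green, blue); there is no depth.
- bot.get_calibration(name): a dict with "vfov" (degrees; the focal length in pixels is half the picture's height over the tangent of half this angle, whatever the lens; pixels are square), "cx", "cy" (the principal point, pixels), "origin" and "rotation" of the camera in the world; the wrist camera has in their place "mount" (4x4, takes a point from camera to tool coordinates, whose origin is the TCP and whose axes are the flange's). Camera axes: x right, y up, looking along -z (the intrinsics and any distortion apply to the point x, -y, -z); pixel columns grow to the right and rows downward; lengths in m; the calibration is good to about 2 mm. A picture is of the moment at which its call begins: read the wrist's pose just before it. get_calibration takes no time and is no camera call.
- bot.job_done(): hands the job in; it is judged then, once.
Trained networks look in the newest picture that a camera, given by its name, has taken for a name from the list of things; names that differ only in an ending like _2 or _b are one class to them, and where a whole thing is asked for, a point or a joint stands for the part that bears it (a point fixed in the world has none). Each returns a list of dicts, best first, with "score" (0 to 1); they miss things now and then, are a little off and sometimes report something else, mostly with a low value. They report only what shows in the picture. A call takes as long as a camera call. They do not tell look-alikes from the thing itself.
- bot.look_for(camera, thing): "extent" ([centre column, centre row, width, height] in pixels, round what is visible of it).
- bot.outline_of(camera, thing): "region" (400x640 bool, what is visible of it) and "extent" ([centre column, centre row, width, height] in pixels, round what is visible of it).
The state is a dict: "clock": time; "joint_pos": joint angles; "joint_vel": joint speeds; "tau": joint torques, N m; "eef_pos": TCP position; "tool_rot": TCP orientation; "ft_force": force on the tool from outside, world axes, zero at the start; "ft_torque": the same for the moment, N m; "grip_width": finger opening in m; "grasp_force": force on a finger pad.
Only numpy, scipy, OpenCV 4.12 (cv2) and the standard library are available. Lean on these libraries where they do the work, as an engineer would, in place of code of your own. Each camera call takes 0.05 s, during which the arm holds its last target. There are 200 camera calls.

TASK

A hardwood forming block is standing on its end on the hammering board. With your fingertips, push it over so that it lies on the board with its grooved face up, and with its long side pushed flush against the stop strip along the board's far edge, ready for hammering. Only push it, gently: do not grip it or pick it up, and leave everything else where it is.

Things in the scene. Friction and masses are not known exactly. Their poses are not given: they have to be found in the camera images.
- forming_block: Brown hardwood block, 120 mm long, 60 wide, 50 thick, loose, at first standing on its end in the left half of the board. Origin: centre of that end. z runs along its length (0 to 120), x through its thickness (-25 to 25), y across its width. Its -x face has three half-round grooves along the whole length, 20, 12, 8 mm wide, 10, 6, 4 deep, which notch both ends, so they show from above; other faces are plain.
- block_mid (a point): Centre of the forming block's volume. Axes as the block's. The block weighs 0.17 to 0.34 kg; friction with the board 0.5 to 0.7. At first the grooved face looks to the robot's left within 0.7 rad. Pushed level on that face in its upper third, the block tips over its opposite lower edge and falls by itself after about 0.4 rad; lying, pushed low on its side, it slides.
- board: Pale plywood hammering board screwed to the bench, 280 mm (x) by 400 mm (y), upper face 18 mm above the bench. Origin: centre of its underside; x points away from the robot (yaw up to 0.25 rad), y to the left. Along its far edge a fixed wooden stop strip over all 400 mm, 25 mm deep, rises 22 mm above the upper face; its front face stands at x = +115 mm.
- stop_face (a point): Middle of the stop strip's front face, at its foot: x = 115, y = 0, z = 18 mm in the board's frame. Axes as the board's.
- bangle: Bystander: brass bangle, 66 mm outside, 8 mm high, lying flat on the board near its front right corner. Origin: centre of its underside.
- flux_jar: Bystander: small amber jar with a black cap, 38 mm across, 42 mm high, on the board near the left end of the stop. Origin: centre of its underside.
- mallet: Bystander: nylon-faced mallet lying on the bench just right of the board, handle towards the robot, 270 mm long, 94 mm across the head, 35 mm high. Origin: on the bench under the handle, 90 mm from the head's axis; x towards the head.
- caliper: Bystander: digital caliper lying flat on the bench just left of the board, 225 mm long, 13 mm high. Origin: middle of its beam, underside; x along the beam.
- bench_block: Bystander: steel bench block, 64 by 64 by 19 mm, on the bench on the left. Origin: centre of its underside.
- dapping_cube: Bystander: pale wooden 55 mm cube with round hollows, on the bench on the far left. Origin: centre of its underside.
- pliers: Bystander: flat-nose pliers with black handles, 155 mm long, 14 mm high, lying on the bench on the far right. Origin: under the joint between the handles; x towards the nose.
Not all that is in view belongs to the job. What is shaped like the forming_block but white or yellow is not meant.

How it is judged:
At the end, for the whole second after the job is handed in: The forming block lies at rest on the board with its grooved face up (within 0.1 rad), its length along the stop strip (within 0.06 rad), its middle no more than 4 mm farther from the strip's front face than when it touches it all along, and wholly on the board (angle between forming_block's own x axis and vertical above 3.04 rad and z of block_mid in the frame of board below 0.048 m and x of block_mid in the frame of board above 0.081 m and angle between the z axis of forming_block and the y axis of board, either way round below 0.06 rad and y of block_mid in the frame of board between -0.14 and 0.14 m and linear speed of forming_block below 0.02 m/s).
It fails at once if the forming block is lifted or carried (height (world z) of block_mid above 0.098 m or (angle between forming_block's own z axis and vertical above 1.45 rad and height (world z) of block_mid above 0.063 m)).
It fails at once if the forming block is gripped or shoved hard (over 38 N from the fingers) (contact force between the fingers and forming_block above 38 N).
It fails at once if something else is shifted by more than 20 mm (distance of any of bangle, flux_jar, mallet, caliper, bench_block, dapping_cube, pliers from where it was at the start of the episode above 0.02 m).
It also fails if it takes over 51 s, if anything falls off the work surface, if the arm or the gripper's body presses on something with over 40 N, if the wrist force passes 120 N, or if a joint passes its speed limit or range.

## Working session

There is one attempt and no reset: what is moved stays moved. The work goes in short steps, Python scripts to look and compute and a tool call to move; the robot and the scene stay as the last step left them, time stands still between calls to the robot, and variables do not carry over. Pictures are saved under pics/ and viewed, at most 10 in all, crops included, and the job is handed in when it is done.

Besides the shell and the picture viewer there is one more tool, called after ">>>" as name(argument=value, ...), one argument or row to a line, values as JSON. drive_tool: Moves the arm, as the interface text tells. Its arguments: {"type":"object","properties":{"rows":{"type":"array","items":{"type":"object","properties":{"dx":{"type":"number"},"dy":{"type":"number"},"dz":{"type":"number"},"wx":{"type":"number"},"wy":{"type":"number"},"wz":{"type":"number"},"hand":{"type":"number"}}}}},"required":["rows"]}

```bash
mkdir -p pics
python3 - <<'E'
from workcell import bot
import cv2,numpy as np
for c in ("scene","top"):
    im=bot.camera(c); cv2.imwrite(f"pics/{c}0.png",im[:,:,::-1])
    k=bot.get_calibration(c); print(c,k)
    for t in("forming_block","board"):
        print(t,[(np.round(d["extent"]),round(d["score"],2)) for d in bot.look_for(c,t)])
o=bot.get_obs(); print(o["eef_pos"],o["tool_rot"],o["clock"],o["grip_width"],bot.tip_extent)
E
```

```text
scene {'vfov': 44.5343919517162, 'cx': 328.0486721365091, 'cy': 198.52280115829834, 'origin': array([ 1.38096969, -0.1201377 ,  1.01936513]), 'rotation': array([0.27519809, 0.24914395, 0.62355291, 0.68802258])}
forming_block [(array([455., 165.,  26.,  47.]), 0.83), (array([397., 154.,  30.,  47.]), 0.7)]
board [(array([365., 235., 168.,  88.]), 0.6)]
top {'vfov': 43.11929877635764, 'cx': 331.6006797617872, 'cy': 205.1924034817926, 'origin': array([ 0.40163537, -0.01530017,  1.39751116]), 'rotation': array([-0.02736483,  0.02370433,  0.71264978, -0.70058515])}
forming_block [(array([259., 278.,  28.,  27.]), 0.97), (array([196., 256.,  34.,  19.]), 0.62)]
board [(array([311., 186., 154., 116.]), 0.84), (array([501., 216.,  32.,  49.]), 0.49)]
[ 0.11237983 -0.48698055  0.24198009] [ 9.93577181e-01  1.13155765e-01 -4.98146272e-05 -3.94344977e-04] 0.3 0.08538245868417861 0.011
```

View pics/scene0.png

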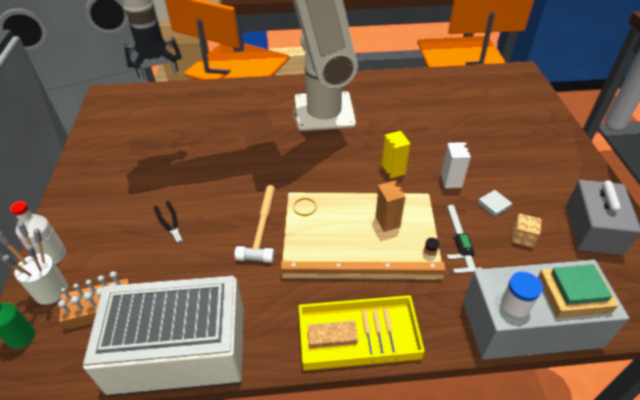

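Run:
```python
import cv2
im=cv2.imread("pics/top0.png"); cv2.imwrite("pics/top0c.png",cv2.resize(im[100:300,170:430],None,fx=3,fy=3,interpolation=cv2.INTER_CUBIC))
```

```text
(no output)
```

View pics/top0c.png

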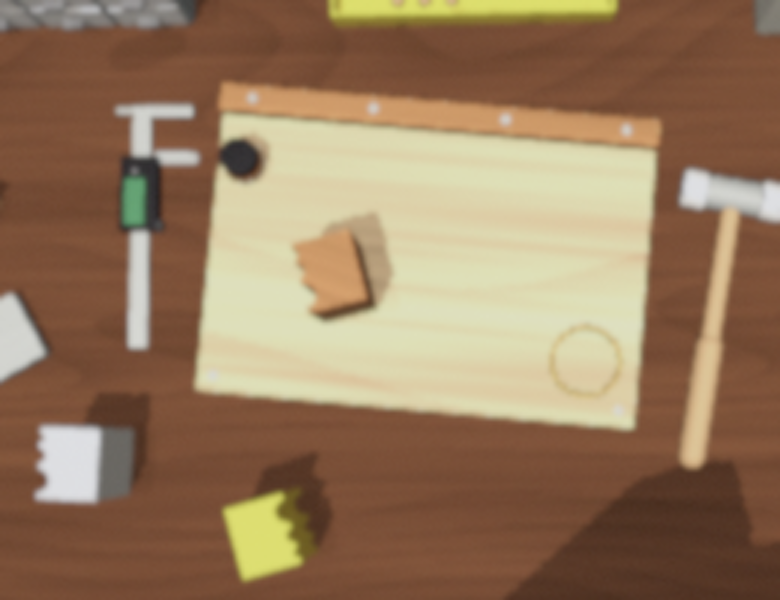

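The brown block stands at crop (294..370, 228..318), with its notched (grooved) side to the left. The jar is at (240,158) and the strip's front edge runs from about (220,113) to (657,148). The white and yellow look-alikes are off the board.

```bash
cat > h.py <<'E'
from workcell import bot
import numpy as np
from scipy.spatial.transform import Rotation as R
def ray(c,px,z):
    k=bot.get_calibration(c); f=200/np.tan(np.radians(k["vfov"]/2))
    p=np.atleast_2d(np.array(px,float)); d=np.c_[(p[:,0]-k["cx"])/f,-(p[:,1]-k["cy"])/f,-np.ones(len(p))]
    d=R.from_quat(k["rotation"]).apply(d); o=k["origin"]
    return o+d*((z-o[2])/d[:,2])[:,None]
def tool(world):  # world shift -> tool shift in units of 50mm
    return R.from_quat(bot.get_obs()["tool_rot"]).inv().apply(world)/0.05
E
python3 - <<'E'
from h import *
import cv2
np.set_printoptions(precision=4,suppress=True)
C=lambda l:np.array(l)/3+[170,100]
t=ray("top",C([(294,243),(350,228),(370,302),(313,318)]),.138); print(t,t.mean(0))
for i,j in((0,1),(3,2),(1,2),(0,3)):
    v=t[j]-t[i]; print(np.linalg.norm(v),np.degrees(np.arctan2(v[0],-v[1])))
b=ray("top",C([(197,390),(633,430)]),.018); s=ray("top",C([(219,113),(657,147)]),.04); far=ray("top",C([(220,83),(660,120)]),.04)
print(b,s,far)
for q in(b,s,far): v=q[1]-q[0];print(np.linalg.norm(v),np.degrees(np.arctan2(v[0],-v[1])))
print(ray("top",C([(240,157)]),.042))
# refined masks
bot.camera("top")
for n,z in(("forming_block",.138),("board",.018)):
    m=max(bot.outline_of("top",n),key=lambda d:d["score"])["region"].astype(np.uint8)
    r=cv2.boxPoints(cv2.minAreaRect(cv2.findNonZero(m)));print(n,ray("top",r,z))
E
```

```text
[[0.5563 0.1487 0.138 ]
 [0.5681 0.1018 0.138 ]
 [0.5058 0.0858 0.138 ]
 [0.4933 0.1334 0.138 ]] [0.5309 0.1175 0.138 ]
0.04837281608958843 14.103150527792907
0.04921609936123877 14.753042423376382
0.06433944588935336 -75.59347817339162
0.06489870000457383 -76.33779523788893
[[ 0.4383  0.2536  0.018 ]
 [ 0.3954 -0.1414  0.018 ]] [[ 0.6881  0.2286  0.04  ]
 [ 0.6498 -0.1671  0.04  ]] [[ 0.7156  0.2275  0.04  ]
 [ 0.6745 -0.1705  0.04  ]]
0.3973365698765937 -6.1985623031900206
0.3975548702176548 -5.519067083774769
0.4001377532402203 -5.904052102991655
[[0.6471 0.2094 0.042 ]]
forming_block [[0.5566 0.1548 0.138 ]
 [0.5715 0.0979 0.138 ]
 [0.4978 0.0784 0.138 ]
 [0.4831 0.1351 0.138 ]]
board [[ 0.4354  0.2564  0.018 ]
 [ 0.724   0.2292  0.018 ]
 [ 0.6795 -0.1738  0.018 ]
 [ 0.3926 -0.1408  0.018 ]]
```

>>> drive_tool(
  rows=[
    {"dx": 1, "dy": -1, "hand": 0},
    {"dx": 2, "dy": -2, "hand": 0},
    {"dx": 3, "dy": -3, "hand": 0},
    {"dx": 4, "dy": -4, "hand": 0},
    {"dx": 5, "dy": -5, "hand": 0},
    {"dx": 6, "dy": -6, "hand": 0},
    {"dx": 7, "dy": -7, "hand": 0},
    {"dx": 8, "dy": -8, "hand": 0},
    {"dx": 9, "dy": -9, "hand": 0},
    {"dx": 9.8, "dy": -10, "hand": 0},
    {"dx": 10.4, "dy": -11, "wz": -0.3, "hand": 0},
    {"dx": 10.85, "dy": -11.6, "wz": -0.3, "hand": 0},
    {"dx": 10.85, "dy": -11.6, "wz": -0.3, "hand": 0},
    {"dx": 10.85, "dy": -11.6, "wz": -0.3, "hand": 0},
    {"dx": 10.85, "dy": -11.6, "wz": -0.3, "hand": 0},
    {"dx": 10.85, "dy": -11.6, "wz": -0.3, "hand": 0},
    {"dx": 10.85, "dy": -11.6, "wz": -0.3, "hand": 0},
    {"dx": 10.85, "dy": -11.6, "wz": -0.3, "hand": 0},
    {"dx": 10.85, "dy": -11.6, "wz": -0.3, "hand": 0},
  ],
)

```text
invalid input at $.rows[0]: expected keys dx, dy, dz, wx, wy, wz, hand
```

>>> drive_tool(
  rows=[
    {"dx": 1, "dy": -1, "dz": 0, "wx": 0, "wy": 0, "wz": 0, "hand": 0},
    {"dx": 5, "dy": -5, "dz": 0, "wx": 0, "wy": 0, "wz": 0, "hand": 0},
    {"dx": 5, "dy": -5, "dz": 0, "wx": 0, "wy": 0, "wz": 0, "hand": 0},
    {"dx": 5, "dy": -5, "dz": 0, "wx": 0, "wy": 0, "wz": 0, "hand": 0},
    {"dx": 10.85, "dy": -11.6, "dz": 0, "wx": 0, "wy": 0, "wz": -0.3, "hand": 0},
    {"dx": 10.85, "dy": -11.6, "dz": 0, "wx": 0, "wy": 0, "wz": -0.3, "hand": 0},
    {"dx": 10.85, "dy": -11.6, "dz": 0, "wx": 0, "wy": 0, "wz": -0.3, "hand": 0},
    {"dx": 10.85, "dy": -11.6, "dz": 0, "wx": 0, "wy": 0, "wz": -0.3, "hand": 0},
    {"dx": 10.85, "dy": -11.6, "dz": 0, "wx": 0, "wy": 0, "wz": -0.3, "hand": 0},
    {"dx": 10.85, "dy": -11.6, "dz": 0, "wx": 0, "wy": 0, "wz": -0.3, "hand": 0},
    {"dx": 10.85, "dy": -11.6, "dz": 0, "wx": 0, "wy": 0, "wz": -0.3, "hand": 0},
    {"dx": 10.85, "dy": -11.6, "dz": 0, "wx": 0, "wy": 0, "wz": -0.3, "hand": 0},
    {"dx": 10.85, "dy": -11.6, "dz": 0, "wx": 0, "wy": 0, "wz": -0.3, "hand": 0},
    {"dx": 10.85, "dy": -11.6, "dz": 0, "wx": 0, "wy": 0, "wz": -0.3, "hand": 0},
    {"dx": 10.85, "dy": -11.6, "dz": 0, "wx": 0, "wy": 0, "wz": -0.3, "hand": 0},
    {"dx": 10.85, "dy": -11.6, "dz": 0, "wx": 0, "wy": 0, "wz": -0.3, "hand": 0},
    {"dx": 10.85, "dy": -11.6, "dz": 0, "wx": 0, "wy": 0, "wz": -0.3, "hand": 0},
    {"dx": 10.85, "dy": -11.6, "dz": 0, "wx": 0, "wy": 0, "wz": -0.3, "hand": 0},
    {"dx": 10.85, "dy": -11.6, "dz": 0, "wx": 0, "wy": 0, "wz": -0.3, "hand": 0},
    {"dx": 10.85, "dy": -11.6, "dz": 0, "wx": 0, "wy": 0, "wz": -0.3, "hand": 0},
  ],
)

```text
clock: 2.45
eef_pos: [0.5194, 0.1684, 0.2426]
tool_rot: [0.989, 0.15, -0.002, -0.012]
ft_force: [0.7, -0.4, 0.1]
grip_width: -0.0003
grasp_force: 0.0
```

>>> drive_tool(
  rows=[
    {"dx": 0, "dy": -0.4, "dz": 0, "wx": 0, "wy": 0, "wz": 0, "hand": 0},
    {"dx": 0, "dy": -0.4, "dz": 0, "wx": 0, "wy": 0, "wz": 0, "hand": 0},
    {"dx": 0, "dy": -0.4, "dz": 0, "wx": 0, "wy": 0, "wz": 0, "hand": 0},
  ],
)

```text
clock: 2.75
eef_pos: [0.5169, 0.1792, 0.2432]
tool_rot: [0.987, 0.158, -0.003, -0.016]
ft_force: [-0.7, 0.3, 0.1]
grip_width: -0.0001
grasp_force: 0.0
```

Run:
```python
from h import *
import cv2
o=bot.get_obs(); print(o["eef_pos"],o["tool_rot"],bot.get_calibration("wrist"))
print(R.from_quat(o["tool_rot"]).as_matrix())
cv2.imwrite("pics/w1.png",bot.camera("wrist")[:,:,::-1])
```

```text
[0.51692949 0.17920515 0.24319715] [ 0.98733009  0.15781086 -0.00268313 -0.01636563] {'vfov': 70.73758853368761, 'cx': 318.4602916343129, 'cy': 198.94042551533047, 'mount': array([[ 6.90173643e-04,  9.57183449e-01,  2.89481206e-01,
         7.34900616e-02],
       [ 9.99999636e-01, -5.15299281e-04, -6.80311689e-04,
         5.47029949e-04],
       [-5.02013632e-04,  2.89481570e-01, -9.57183456e-01,
        -1.31272614e-01],
       [ 0.00000000e+00,  0.00000000e+00,  0.00000000e+00,
         1.00000000e+00]])}
[[ 9.50177068e-01  3.11534994e-01 -1.04636204e-02]
 [ 3.11710638e-01 -9.49655799e-01  3.14697029e-02]
 [-1.32924098e-04 -3.31634118e-02 -9.99449934e-01]]
```

View pics/w1.png

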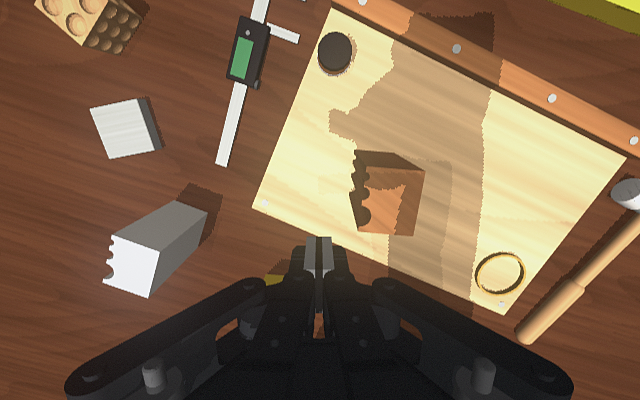

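The wrist view shows the block right of the fingers, with its grooves to the left (350–425, 150–237). The tool has not settled yet, so I'll let it hold.

>>> drive_tool(
  rows=[
    {"dx": 0, "dy": 0, "dz": 0, "wx": 0, "wy": 0, "wz": 0, "hand": 0},
    {"dx": 0, "dy": 0, "dz": 0, "wx": 0, "wy": 0, "wz": 0, "hand": 0},
    {"dx": 0, "dy": 0, "dz": 0, "wx": 0, "wy": 0, "wz": 0, "hand": 0},
  ],
)

```text
clock: 3.1
eef_pos: [0.5172, 0.1791, 0.2428]
tool_rot: [0.987, 0.158, -0.003, -0.016]
ft_force: [0.7, -0.6, 0.5]
grip_width: -0.0002
grasp_force: 0.0
```

```bash
cat >> h.py <<'E'
def goal(p,ang):
    "TCP shift and turn (tool units) to put TCP at p, pointing down, tool y at ang deg from -y toward +x"
    o=bot.get_obs(); r=R.from_quat(o["tool_rot"]); a=np.radians(ang)
    y=np.array([np.sin(a),-np.cos(a),0]); z=np.array([0,0,-1.]); M=R.from_matrix(np.c_[np.cross(y,z),y,z])
    np.set_printoptions(precision=3,suppress=True)
    print(o["clock"],o["eef_pos"],"shift",r.inv().apply(np.array(p)-o["eef_pos"])/.05,"turn",np.degrees((r.inv()*M).as_rotvec())/5,"F",o["ft_force"])
E
python3 -c "
from h import *
goal([.510,.200,.124],14.4)"
```

```text
3.1 [0.517 0.179 0.243] shift [-0.005 -0.363  2.389] turn [-0.38   0.021  0.748] F [ 0.668 -0.613  0.509]
```

>>> drive_tool(
  rows=[
    {"dx": 0, "dy": -0.37, "dz": 0, "wx": -0.38, "wy": 0.02, "wz": 0.75, "hand": 0},
    {"dx": 0, "dy": -0.37, "dz": 0, "wx": -0.38, "wy": 0.02, "wz": 0.75, "hand": 0},
    {"dx": 0, "dy": -0.37, "dz": 0.8, "wx": -0.38, "wy": 0.02, "wz": 0.75, "hand": 0},
    {"dx": 0, "dy": -0.37, "dz": 1.6, "wx": -0.38, "wy": 0.02, "wz": 0.75, "hand": 0},
    {"dx": 0, "dy": -0.37, "dz": 2.39, "wx": -0.38, "wy": 0.02, "wz": 0.75, "hand": 0},
    {"dx": 0, "dy": -0.37, "dz": 2.39, "wx": -0.38, "wy": 0.02, "wz": 0.75, "hand": 0},
    {"dx": 0, "dy": -0.37, "dz": 2.39, "wx": -0.38, "wy": 0.02, "wz": 0.75, "hand": 0},
    {"dx": 0, "dy": -0.37, "dz": 2.39, "wx": -0.38, "wy": 0.02, "wz": 0.75, "hand": 0},
    {"dx": 0, "dy": -0.37, "dz": 2.39, "wx": -0.38, "wy": 0.02, "wz": 0.75, "hand": 0},
  ],
)

```text
clock: 4.0
eef_pos: [0.5217, 0.1696, 0.1265]
tool_rot: [0.989, 0.15, 0.0, -0.013]
ft_force: [-0.1, -0.1, -0.3]
grip_width: -0.0001
grasp_force: 0.0
```

Run:
```python
from h import *
import cv2
goal([.510,.200,.124],14.4)
cv2.imwrite("pics/w2.png",bot.camera("wrist")[:,:,::-1])
```

```text
4.0 [0.522 0.17  0.127] shift [-0.043 -0.648  0.068] turn [-0.301 -0.04   0.575] F [-0.141 -0.077 -0.251]
```

View pics/w2.png

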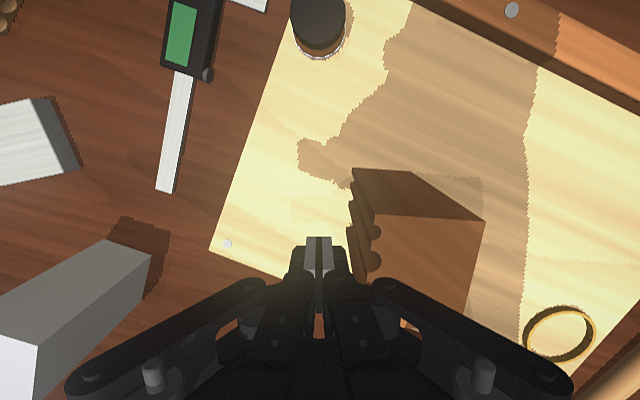

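Joint 6 is at its limit. I'll lift and turn the tool half a turn to get the equivalent grasp pose.

>>> drive_tool(
  rows=[
    {"dx": 0, "dy": 0, "dz": -1, "wx": 0, "wy": 0, "wz": 0, "hand": 0},
    {"dx": 0, "dy": 0, "dz": -2, "wx": 0, "wy": 0, "wz": -1.6, "hand": 0},
    {"dx": 0, "dy": -0.6, "dz": -2, "wx": 0, "wy": 0, "wz": -3.2, "hand": 0},
    {"dx": 0, "dy": -0.6, "dz": -2, "wx": 0, "wy": 0, "wz": -4.8, "hand": 0},
    {"dx": 0, "dy": -0.6, "dz": -2, "wx": 0, "wy": 0, "wz": -6.4, "hand": 0},
    {"dx": 0, "dy": -0.6, "dz": -2, "wx": 0, "wy": 0, "wz": -8, "hand": 0},
    {"dx": 0, "dy": -0.6, "dz": -2, "wx": 0, "wy": 0, "wz": -9.6, "hand": 0},
    {"dx": 0, "dy": -0.6, "dz": -2, "wx": 0, "wy": 0, "wz": -11.2, "hand": 0},
    {"dx": 0, "dy": -0.6, "dz": -2, "wx": 0, "wy": 0, "wz": -12.8, "hand": 0},
    {"dx": 0, "dy": -0.6, "dz": -2, "wx": 0, "wy": 0, "wz": -14.4, "hand": 0},
    {"dx": 0, "dy": -0.6, "dz": -2, "wx": 0, "wy": 0, "wz": -16, "hand": 0},
    {"dx": 0, "dy": -0.6, "dz": -2, "wx": 0, "wy": 0, "wz": -17.6, "hand": 0},
    {"dx": 0, "dy": -0.6, "dz": -2, "wx": 0, "wy": 0, "wz": -19.2, "hand": 0},
    {"dx": 0, "dy": -0.6, "dz": -2, "wx": 0, "wy": 0, "wz": -20.8, "hand": 0},
    {"dx": 0, "dy": -0.6, "dz": -2, "wx": 0, "wy": 0, "wz": -22.4, "hand": 0},
    {"dx": 0, "dy": -0.6, "dz": -2, "wx": 0, "wy": 0, "wz": -24, "hand": 0},
    {"dx": 0, "dy": -0.6, "dz": -2, "wx": 0, "wy": 0, "wz": -25.6, "hand": 0},
    {"dx": 0, "dy": -0.6, "dz": -2, "wx": 0, "wy": 0, "wz": -27.2, "hand": 0},
    {"dx": 0, "dy": -0.6, "dz": -2, "wx": 0, "wy": 0, "wz": -28.8, "hand": 0},
    {"dx": 0, "dy": -0.6, "dz": -2, "wx": 0, "wy": 0, "wz": -30.4, "hand": 0},
  ],
)

```text
clock: 6.05
eef_pos: [0.5123, 0.1955, 0.2263]
tool_rot: [0.091, 0.996, 0.013, -0.004]
ft_force: [0.4, 0.1, 0.2]
grip_width: 0.0003
grasp_force: 0.0
```

```bash
python3 -c "
from h import *
goal([.510,.200,.124],194.4)
print(bot.get_obs()['joint_pos'])"
```

```text
6.05 [0.512 0.195 0.226] shift [0.04  0.031 2.048] turn [ 0.3   -0.058 -4.958] F [0.446 0.072 0.191]
[0.351 0.341 0.1   1.327 0.026 0.532]
```

>>> drive_tool(
  rows=[
    {"dx": 0.04, "dy": 0.03, "dz": 0, "wx": 0.3, "wy": -0.06, "wz": -1.6, "hand": 0},
    {"dx": 0.04, "dy": 0.03, "dz": 0, "wx": 0.3, "wy": -0.06, "wz": -3.2, "hand": 0},
    {"dx": 0.04, "dy": 0.03, "dz": 0.7, "wx": 0.3, "wy": -0.06, "wz": -4.9, "hand": 0},
    {"dx": 0.04, "dy": 0.03, "dz": 1.4, "wx": 0.3, "wy": -0.06, "wz": -4.95, "hand": 0},
    {"dx": 0.04, "dy": 0.03, "dz": 2.05, "wx": 0.3, "wy": -0.06, "wz": -4.95, "hand": 0},
    {"dx": 0.04, "dy": 0.03, "dz": 2.05, "wx": 0.3, "wy": -0.06, "wz": -4.95, "hand": 0},
    {"dx": 0.04, "dy": 0.03, "dz": 2.05, "wx": 0.3, "wy": -0.06, "wz": -4.95, "hand": 0},
    {"dx": 0.04, "dy": 0.03, "dz": 2.05, "wx": 0.3, "wy": -0.06, "wz": -4.95, "hand": 0},
  ],
)

```text
clock: 6.85
eef_pos: [0.511, 0.2003, 0.125]
tool_rot: [-0.122, 0.993, 0.0, 0.001]
ft_force: [-0.7, 0.4, -0.3]
grip_width: 0.0002
grasp_force: 0.0
```

Run:
```python
from h import *
import cv2
goal([.510,.200,.124],194.4)
cv2.imwrite("pics/w3.png",bot.camera("wrist")[:,:,::-1])
im=bot.camera("top"); cv2.imwrite("pics/t3.png",cv2.resize(im[140:260,210:350,::-1],None,fx=4,fy=4))
```

```text
6.85 [0.511 0.2   0.125] shift [ 0.021 -0.001  0.02 ] turn [ 0.002  0.023 -0.075] F [-0.681  0.405 -0.338]
```

View pics/w3.png

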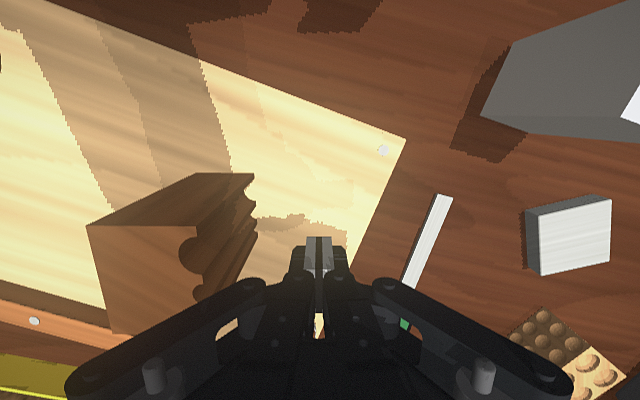

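The wrist view shows the block left of the shut fingers. The near top edge runs from (87,227) to about (195,218), the far-left top corner is at (112,330), and the fingers are clear of the grooved face.

Run:
```python
from h import *
k=bot.get_calibration("wrist");f=200/np.tan(np.radians(k["vfov"]/2));o=bot.get_obs()
T=np.eye(4);T[:3,:3]=R.from_quat(o["tool_rot"]).as_matrix();T[:3,3]=o["eef_pos"];T=T@k["mount"]
for z,p in((.138,(87,227)),(.138,(192,219)),(.138,(112,330)),(.018,(254,173))):
    d=T[:3,:3]@[(p[0]-k["cx"])/f,-(p[1]-k["cy"])/f,-1];q=T[:3,3]+d*(z-T[2,3])/d[2]
    print(q, R.from_quat(o["tool_rot"]).inv().apply(q-o["eef_pos"]))
```

```text
[0.51211544 0.09238543 0.138     ] [ 0.02486437 -0.1049775  -0.01328115]
[0.49673789 0.13788309 0.138     ] [ 0.02875752 -0.05710945 -0.01327594]
[0.56713442 0.10539499 0.138     ] [-0.03166721 -0.10568919 -0.01317656]
[0.50011133 0.13992654 0.018     ] [ 0.02521184 -0.05597559  0.10673113]
```

View pics/t3.png

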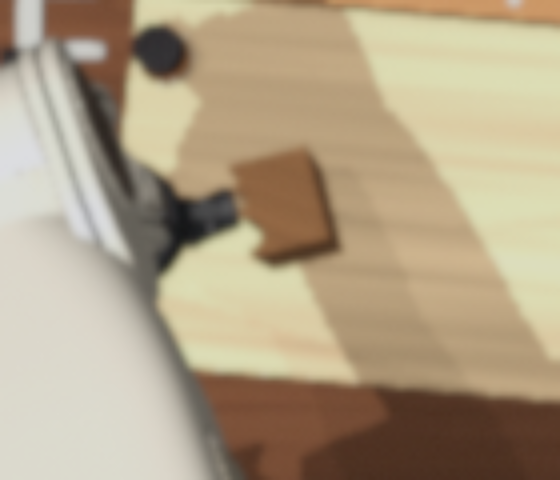

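>>> drive_tool(
  rows=[
    {"dx": -0.06, "dy": -0.2, "dz": 0, "wx": 0, "wy": 0, "wz": 0, "hand": 0},
    {"dx": -0.06, "dy": -0.4, "dz": 0, "wx": 0, "wy": 0, "wz": 0, "hand": 0},
    {"dx": -0.06, "dy": -0.55, "dz": 0, "wx": 0, "wy": 0, "wz": 0, "hand": 0},
    {"dx": -0.06, "dy": -0.6, "dz": 0, "wx": 0, "wy": 0, "wz": 0, "hand": 0},
    {"dx": -0.06, "dy": -0.65, "dz": 0, "wx": 0, "wy": 0, "wz": 0, "hand": 0},
    {"dx": -0.06, "dy": -0.7, "dz": 0, "wx": 0, "wy": 0, "wz": 0, "hand": 0},
    {"dx": -0.06, "dy": -0.75, "dz": 0, "wx": 0, "wy": 0, "wz": 0, "hand": 0},
    {"dx": -0.06, "dy": -0.8, "dz": 0, "wx": 0, "wy": 0, "wz": 0, "hand": 0},
    {"dx": -0.06, "dy": -0.85, "dz": 0, "wx": 0, "wy": 0, "wz": 0, "hand": 0},
    {"dx": -0.06, "dy": -0.9, "dz": 0, "wx": 0, "wy": 0, "wz": 0, "hand": 0},
    {"dx": -0.06, "dy": -0.95, "dz": 0, "wx": 0, "wy": 0, "wz": 0, "hand": 0},
    {"dx": -0.06, "dy": -1.0, "dz": 0, "wx": 0, "wy": 0, "wz": 0, "hand": 0},
    {"dx": -0.06, "dy": -1.05, "dz": 0, "wx": 0, "wy": 0, "wz": 0, "hand": 0},
    {"dx": -0.06, "dy": -1.1, "dz": 0, "wx": 0, "wy": 0, "wz": 0, "hand": 0},
  ],
)

```text
clock: 8.35
eef_pos: [0.5255, 0.1468, 0.1224]
tool_rot: [-0.122, 0.993, -0.0, -0.001]
ft_force: [0.1, 0.6, -0.1]
grip_width: 0.0001
grasp_force: 0.2
```

Run:
```python
from h import *
import cv2
goal([.510,.200,.124],194.4)
a=bot.camera("wrist")[120:340,60:380,::-1]
s=bot.camera("scene")[140:300,250:490,::-1]
cv2.imwrite("pics/c4.png",np.vstack([cv2.resize(a,(436,300)),cv2.resize(s,(436,290))]))
```

```text
8.35 [0.526 0.147 0.122] shift [ 0.044  1.107 -0.033] turn [-0.004 -0.029 -0.074] F [ 0.148  0.6   -0.087]
```

View pics/c4.png

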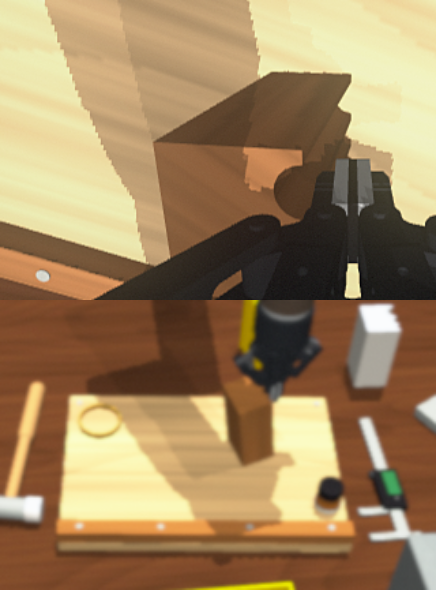

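The block is still upright and the fingertip is just about at the grooved face. I'll continue slowly.

>>> drive_tool(
  rows=[
    {"dx": 0, "dy": -0.05, "dz": 0, "wx": 0, "wy": 0, "wz": 0, "hand": 0},
    {"dx": 0, "dy": -0.1, "dz": 0, "wx": 0, "wy": 0, "wz": 0, "hand": 0},
    {"dx": 0, "dy": -0.15, "dz": 0, "wx": 0, "wy": 0, "wz": 0, "hand": 0},
    {"dx": 0, "dy": -0.2, "dz": 0, "wx": 0, "wy": 0, "wz": 0, "hand": 0},
    {"dx": 0, "dy": -0.25, "dz": 0, "wx": 0, "wy": 0, "wz": 0, "hand": 0},
    {"dx": 0, "dy": -0.3, "dz": 0, "wx": 0, "wy": 0, "wz": 0, "hand": 0},
    {"dx": 0, "dy": -0.35, "dz": 0, "wx": 0, "wy": 0, "wz": 0, "hand": 0},
    {"dx": 0, "dy": -0.4, "dz": 0, "wx": 0, "wy": 0, "wz": 0, "hand": 0},
  ],
)

```text
clock: 9.25
eef_pos: [0.5304, 0.1274, 0.1224]
tool_rot: [-0.122, 0.993, -0.0, -0.001]
ft_force: [0.5, -0.2, 0.2]
grip_width: -0.0002
grasp_force: 0.0
```

Run:
```python
from h import *
import cv2
goal([.510,.200,.124],194.4)
a=bot.camera("wrist")[120:340,60:380,::-1]
s=bot.camera("scene")[140:300,250:490,::-1]
cv2.imwrite("pics/c5.png",np.vstack([cv2.resize(a,(436,300)),cv2.resize(s,(436,290))]))
```

```text
9.25 [0.53  0.127 0.122] shift [ 0.043  1.508 -0.033] turn [-0.005 -0.03  -0.075] F [ 0.519 -0.237  0.194]
```

View pics/c5.png

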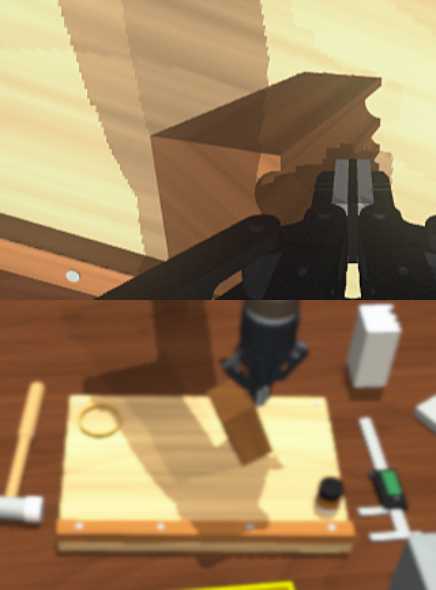

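The block is tipping, about 0.15 rad so far. I'll keep going.

>>> drive_tool(
  rows=[
    {"dx": 0, "dy": -0.05, "dz": 0, "wx": 0, "wy": 0, "wz": 0, "hand": 0},
    {"dx": 0, "dy": -0.1, "dz": 0, "wx": 0, "wy": 0, "wz": 0, "hand": 0},
    {"dx": 0, "dy": -0.15, "dz": 0, "wx": 0, "wy": 0, "wz": 0, "hand": 0},
    {"dx": 0, "dy": -0.2, "dz": 0, "wx": 0, "wy": 0, "wz": 0, "hand": 0},
    {"dx": 0, "dy": -0.25, "dz": 0, "wx": 0, "wy": 0, "wz": 0, "hand": 0},
    {"dx": 0, "dy": -0.3, "dz": 0, "wx": 0, "wy": 0, "wz": 0, "hand": 0},
    {"dx": 0, "dy": -0.35, "dz": 0, "wx": 0, "wy": 0, "wz": 0, "hand": 0},
    {"dx": 0, "dy": -0.4, "dz": 0, "wx": 0, "wy": 0, "wz": 0, "hand": 0},
    {"dx": 0, "dy": -0.45, "dz": 0, "wx": 0, "wy": 0, "wz": 0, "hand": 0},
    {"dx": 0, "dy": -0.5, "dz": 0, "wx": 0, "wy": 0, "wz": 0, "hand": 0},
    {"dx": 0, "dy": -0.55, "dz": 0, "wx": 0, "wy": 0, "wz": 0, "hand": 0},
    {"dx": 0, "dy": -0.6, "dz": 0, "wx": 0, "wy": 0, "wz": 0, "hand": 0},
    {"dx": 0, "dy": -0.65, "dz": 0, "wx": 0, "wy": 0, "wz": 0, "hand": 0},
    {"dx": 0, "dy": -0.65, "dz": 0, "wx": 0, "wy": 0, "wz": 0, "hand": 0},
    {"dx": 0, "dy": -0.65, "dz": 0, "wx": 0, "wy": 0, "wz": 0, "hand": 0},
  ],
)

```text
clock: 10.85
eef_pos: [0.5382, 0.096, 0.1224]
tool_rot: [-0.122, 0.993, -0.0, -0.001]
ft_force: [1.1, 0.6, -0.0]
grip_width: -0.0003
grasp_force: 0.0
```

Run:
```python
from h import *
import cv2
goal([.510,.200,.124],194.4)
a=bot.camera("top")[140:260,210:370,::-1]
s=bot.camera("scene")[140:300,250:490,::-1]
cv2.imwrite("pics/c6.png",np.vstack([cv2.resize(a,(400,300)),cv2.resize(s,(400,267))]))
for d in bot.look_for("scene","forming_block")+bot.look_for("top","forming_block"):print(d)
```

```text
10.85 [0.538 0.096 0.122] shift [ 0.043  2.154 -0.033] turn [-0.003 -0.031 -0.076] F [ 1.074  0.558 -0.017]
{'extent': [453.6, 164.2, 29.2, 45.5], 'score': 0.95}
{'extent': [357.8, 226.0, 51.4, 40.8], 'score': 0.77}
{'extent': [405.1, 151.9, 12.1, 28.1], 'score': 0.48}
{'extent': [198.1, 254.6, 30.8, 20.5], 'score': 0.96}
{'extent': [321.9, 182.9, 36.1, 30.9], 'score': 0.67}
{'extent': [171.8, 213.2, 32.9, 27.5], 'score': 0.21}
{'extent': [153.2, 169.9, 34.3, 27.9], 'score': 0.18}
```

View pics/c6.png

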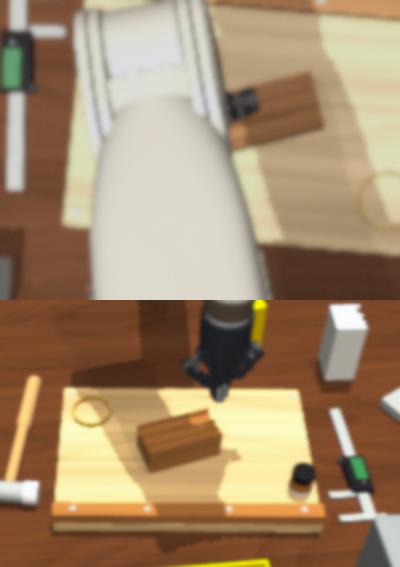

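The block lies with its grooved face up. Its right end is near crop (310–323, 73–128), yawed about 20° against the board. Next I'll go behind its near side with the fingers spread along the strip.

Run:
```python
from h import *
print(ray("top",[(334,169.2),(339.2,191.2)],.068))
goal([.45,.037,.122],174.1)
```

```text
[[ 0.59329756 -0.01718657  0.068     ]
 [ 0.53456428 -0.02989792  0.068     ]]
11.05 [0.538 0.096 0.122] shift [ 1.998 -0.721  0.013] turn [-0.009 -0.029  3.988] F [-0.792 -0.164 -0.71 ]
```

>>> drive_tool(
  rows=[
    {"dx": 0.6, "dy": -0.1, "dz": 0, "wx": 0, "wy": 0, "wz": 1, "hand": 0},
    {"dx": 1.2, "dy": -0.3, "dz": 0, "wx": 0, "wy": 0, "wz": 2.5, "hand": 70},
    {"dx": 2, "dy": -0.72, "dz": 0, "wx": 0, "wy": 0, "wz": 4, "hand": 70},
    {"dx": 2, "dy": -0.72, "dz": 0, "wx": 0, "wy": 0, "wz": 4, "hand": 70},
    {"dx": 2, "dy": -0.72, "dz": 0, "wx": 0, "wy": 0, "wz": 4, "hand": 70},
    {"dx": 2, "dy": -0.72, "dz": 0, "wx": 0, "wy": 0, "wz": 4, "hand": 70},
  ],
)

```text
clock: 11.65
eef_pos: [0.4513, 0.0373, 0.1232]
tool_rot: [0.052, 0.999, -0.0, -0.0]
ft_force: [0.1, -0.1, 0.4]
grip_width: 0.0697
grasp_force: 0.0
```

Run:
```python
from h import *
import cv2
goal([.45,.037,.036],174.1); print(bot.get_obs()["grip_width"])
a=bot.camera("top")[130:260,210:400,::-1]
s=bot.camera("wrist")[:,:,::-1]
cv2.imwrite("pics/c7.png",np.vstack([cv2.resize(a,(400,274)),cv2.resize(s,(400,250))]))
```

```text
11.65 [0.451 0.037 0.123] shift [ 0.025 -0.008  1.745] turn [-0.007 -0.001 -0.005] F [ 0.066 -0.137  0.389]
0.06971081427888741
```

View pics/c7.png

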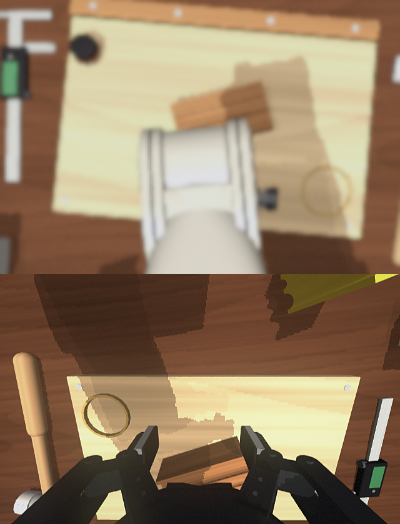

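The block is ahead of the open fingers, and the bangle lies well outside the right finger. Descending.

>>> drive_tool(
  rows=[
    {"dx": 0.03, "dy": 0, "dz": 0.5, "wx": 0, "wy": 0, "wz": 0, "hand": 70},
    {"dx": 0.03, "dy": 0, "dz": 1, "wx": 0, "wy": 0, "wz": 0, "hand": 70},
    {"dx": 0.03, "dy": 0, "dz": 1.4, "wx": 0, "wy": 0, "wz": 0, "hand": 70},
    {"dx": 0.03, "dy": 0, "dz": 1.65, "wx": 0, "wy": 0, "wz": 0, "hand": 70},
    {"dx": 0.03, "dy": 0, "dz": 1.75, "wx": 0, "wy": 0, "wz": 0, "hand": 70},
    {"dx": 0.03, "dy": 0, "dz": 1.75, "wx": 0, "wy": 0, "wz": 0, "hand": 70},
    {"dx": 0.03, "dy": 0, "dz": 1.75, "wx": 0, "wy": 0, "wz": 0, "hand": 70},
  ],
)

```text
clock: 12.45
eef_pos: [0.449, 0.0373, 0.0356]
tool_rot: [0.052, 0.999, -0.0, -0.001]
ft_force: [-0.9, -1.0, 0.6]
grip_width: 0.0701
grasp_force: 0.0
```

>>> drive_tool(
  rows=[
    {"dx": -0.2, "dy": 0, "dz": 0, "wx": 0, "wy": 0, "wz": 0, "hand": 70},
    {"dx": -0.4, "dy": 0, "dz": 0, "wx": 0, "wy": 0, "wz": 0, "hand": 70},
    {"dx": -0.55, "dy": 0, "dz": 0, "wx": 0, "wy": 0, "wz": 0, "hand": 70},
    {"dx": -0.65, "dy": 0, "dz": 0, "wx": 0, "wy": 0, "wz": 0, "hand": 70},
    {"dx": -0.75, "dy": 0, "dz": 0, "wx": 0, "wy": 0, "wz": 0, "hand": 70},
    {"dx": -0.8, "dy": 0, "dz": 0, "wx": 0, "wy": 0, "wz": 0, "hand": 70},
    {"dx": -0.85, "dy": 0, "dz": 0, "wx": 0, "wy": 0, "wz": 0, "hand": 70},
    {"dx": -0.9, "dy": 0, "dz": 0, "wx": 0, "wy": 0, "wz": 0, "hand": 70},
    {"dx": -0.95, "dy": 0, "dz": 0, "wx": 0, "wy": 0, "wz": 0, "hand": 70},
    {"dx": -1, "dy": 0, "dz": 0, "wx": 0, "wy": 0, "wz": 0, "hand": 70},
    {"dx": -1.05, "dy": 0, "dz": 0, "wx": 0, "wy": 0, "wz": 0, "hand": 70},
    {"dx": -1.1, "dy": 0, "dz": 0, "wx": 0, "wy": 0, "wz": 0, "hand": 70},
    {"dx": -1.15, "dy": 0, "dz": 0, "wx": 0, "wy": 0, "wz": 0, "hand": 70},
    {"dx": -1.2, "dy": 0, "dz": 0, "wx": 0, "wy": 0, "wz": 0, "hand": 70},
    {"dx": -1.25, "dy": 0, "dz": 0, "wx": 0, "wy": 0, "wz": 0, "hand": 70},
    {"dx": -1.3, "dy": 0, "dz": 0, "wx": 0, "wy": 0, "wz": 0, "hand": 70},
    {"dx": -1.35, "dy": 0, "dz": 0, "wx": 0, "wy": 0, "wz": 0, "hand": 70},
    {"dx": -1.4, "dy": 0, "dz": 0, "wx": 0, "wy": 0, "wz": 0, "hand": 70},
    {"dx": -1.45, "dy": 0, "dz": 0, "wx": 0, "wy": 0, "wz": 0, "hand": 70},
    {"dx": -1.5, "dy": 0, "dz": 0, "wx": 0, "wy": 0, "wz": 0, "hand": 70},
  ],
)

```text
clock: 14.45
eef_pos: [0.523, 0.0292, 0.035]
tool_rot: [0.052, 0.999, -0.001, -0.001]
ft_force: [-0.4, -0.5, 0.5]
grip_width: 0.0701
grasp_force: 0.5
```

Run:
```python
from h import *
import cv2
goal([.598,.022,.036],174.1)
a=bot.camera("top")[130:230,230:390,::-1]
s=bot.camera("scene")[180:300,270:450,::-1]
cv2.imwrite("pics/c8.png",np.vstack([cv2.resize(a,(450,281)),cv2.resize(s,(450,300))]))
```

```text
14.45 [0.523 0.029 0.035] shift [-1.507  0.013 -0.025] turn [-0.013 -0.028 -0.014] F [-0.376 -0.507  0.528]
```

View pics/c8.png

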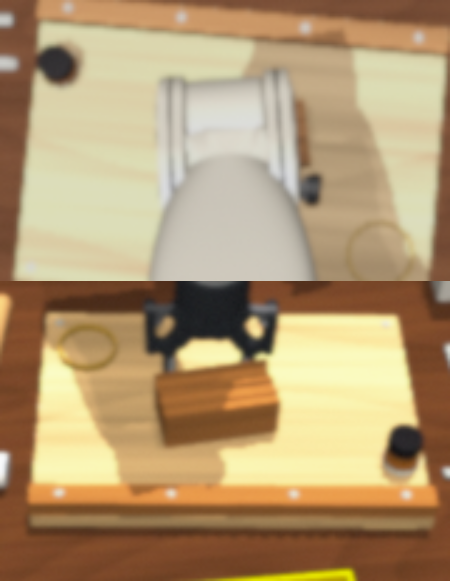

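The left finger is pushing and the block is close to parallel with the strip. I have used up my picture views (overshot the 10 by one), so from here I go by force and computed outlines.

>>> drive_tool(
  rows=[
    {"dx": -0.06, "dy": 0, "dz": 0, "wx": 0, "wy": 0, "wz": 0, "hand": 70},
    {"dx": -0.12, "dy": 0, "dz": 0, "wx": 0, "wy": 0, "wz": 0, "hand": 70},
    {"dx": -0.18, "dy": 0, "dz": 0, "wx": 0, "wy": 0, "wz": 0, "hand": 70},
    {"dx": -0.24, "dy": 0, "dz": 0, "wx": 0, "wy": 0, "wz": 0, "hand": 70},
    {"dx": -0.3, "dy": 0, "dz": 0, "wx": 0, "wy": 0, "wz": 0, "hand": 70},
    {"dx": -0.36, "dy": 0, "dz": 0, "wx": 0, "wy": 0, "wz": 0, "hand": 70},
    {"dx": -0.42, "dy": 0, "dz": 0, "wx": 0, "wy": 0, "wz": 0, "hand": 70},
    {"dx": -0.48, "dy": 0, "dz": 0, "wx": 0, "wy": 0, "wz": 0, "hand": 70},
    {"dx": -0.54, "dy": 0, "dz": 0, "wx": 0, "wy": 0, "wz": 0, "hand": 70},
    {"dx": -0.6, "dy": 0, "dz": 0, "wx": 0, "wy": 0, "wz": 0, "hand": 70},
    {"dx": -0.66, "dy": 0, "dz": 0, "wx": 0, "wy": 0, "wz": 0, "hand": 70},
    {"dx": -0.72, "dy": 0, "dz": 0, "wx": 0, "wy": 0, "wz": 0, "hand": 70},
    {"dx": -0.78, "dy": 0, "dz": 0, "wx": 0, "wy": 0, "wz": 0, "hand": 70},
    {"dx": -0.84, "dy": 0, "dz": 0, "wx": 0, "wy": 0, "wz": 0, "hand": 70},
    {"dx": -0.9, "dy": 0, "dz": 0, "wx": 0, "wy": 0, "wz": 0, "hand": 70},
    {"dx": -0.96, "dy": 0, "dz": 0, "wx": 0, "wy": 0, "wz": 0, "hand": 70},
    {"dx": -1.02, "dy": 0, "dz": 0, "wx": 0, "wy": 0, "wz": 0, "hand": 70},
    {"dx": -1.08, "dy": 0, "dz": 0, "wx": 0, "wy": 0, "wz": 0, "hand": 70},
    {"dx": -1.14, "dy": 0, "dz": 0, "wx": 0, "wy": 0, "wz": 0, "hand": 70},
  ],
)

```text
clock: 16.45
eef_pos: [0.5797, 0.0233, 0.0348]
tool_rot: [0.052, 0.999, -0.001, -0.001]
ft_force: [-3.4, 0.7, 1.4]
grip_width: 0.07
grasp_force: 1.4
```

```bash
cat > m.py <<'E'
from h import *
import cv2
goal([.598,.022,.036],174.1)
im=bot.camera("scene")
for d in bot.outline_of("scene","forming_block"):
    if abs(d["extent"][0]-360)<40 and d["extent"][1]>200:
        print(d["score"],d["extent"]); m=d["region"].astype(np.uint8)
        h=cv2.convexHull(cv2.findNonZero(m)); print(cv2.approxPolyDP(h,2,True)[:,0].tolist())
E
python3 m.py
```

```text
16.45 [0.58  0.023 0.035] shift [-0.366  0.013 -0.024] turn [-0.014 -0.027 -0.014] F [-3.359  0.686  1.373]
0.6 [354.0, 242.8, 45.7, 33.4]
[[377, 257], [332, 258], [333, 229], [376, 228], [379, 241]]
```

>>> drive_tool(
  rows=[
    {"dx": -0.03, "dy": 0, "dz": 0, "wx": 0, "wy": 0, "wz": 0, "hand": 70},
    {"dx": -0.06, "dy": 0, "dz": 0, "wx": 0, "wy": 0, "wz": 0, "hand": 70},
    {"dx": -0.09, "dy": 0, "dz": 0, "wx": 0, "wy": 0, "wz": 0, "hand": 70},
    {"dx": -0.12, "dy": 0, "dz": 0, "wx": 0, "wy": 0, "wz": 0, "hand": 70},
    {"dx": -0.15, "dy": 0, "dz": 0, "wx": 0, "wy": 0, "wz": 0, "hand": 70},
    {"dx": -0.18, "dy": 0, "dz": 0, "wx": 0, "wy": 0, "wz": 0, "hand": 70},
    {"dx": -0.21, "dy": 0, "dz": 0, "wx": 0, "wy": 0, "wz": 0, "hand": 70},
    {"dx": -0.24, "dy": 0, "dz": 0, "wx": 0, "wy": 0, "wz": 0, "hand": 70},
  ],
)

```text
clock: 17.35
eef_pos: [0.5915, 0.022, 0.0348]
tool_rot: [0.052, 0.999, -0.001, -0.001]
ft_force: [-0.7, -0.3, 0.6]
grip_width: 0.0699
grasp_force: 0.7
```

>>> drive_tool(
  rows=[
    {"dx": -0.02, "dy": 0, "dz": 0, "wx": 0, "wy": 0, "wz": 0, "hand": 70},
    {"dx": -0.04, "dy": 0, "dz": 0, "wx": 0, "wy": 0, "wz": 0, "hand": 70},
  ],
)

```text
clock: 17.55
eef_pos: [0.5935, 0.0218, 0.0348]
tool_rot: [0.052, 0.999, -0.001, -0.001]
ft_force: [-1.0, 0.1, 0.3]
grip_width: 0.07
grasp_force: 0.7
```

>>> drive_tool(
  rows=[
    {"dx": -0.02, "dy": 0, "dz": 0, "wx": 0, "wy": 0, "wz": 0, "hand": 70},
    {"dx": -0.04, "dy": 0, "dz": 0, "wx": 0, "wy": 0, "wz": 0, "hand": 70},
    {"dx": -0.06, "dy": 0, "dz": 0, "wx": 0, "wy": 0, "wz": 0, "hand": 70},
  ],
)

```text
clock: 17.85
eef_pos: [0.5965, 0.0215, 0.0348]
tool_rot: [0.052, 0.999, -0.001, -0.001]
ft_force: [-1.6, -0.2, 0.6]
grip_width: 0.0703
grasp_force: 0.7
```

>>> drive_tool(
  rows=[
    {"dx": -0.02, "dy": 0, "dz": 0, "wx": 0, "wy": 0, "wz": 0, "hand": 70},
    {"dx": -0.04, "dy": 0, "dz": 0, "wx": 0, "wy": 0, "wz": 0, "hand": 70},
  ],
)

```text
clock: 18.05
eef_pos: [0.5984, 0.0213, 0.0348]
tool_rot: [0.052, 0.999, -0.001, -0.001]
ft_force: [-0.1, 0.4, 0.6]
grip_width: 0.0698
grasp_force: 0.7
```

```bash
python3 m.py
```

```text
18.05 [0.598 0.021 0.035] shift [ 0.01   0.013 -0.024] turn [-0.014 -0.027 -0.014] F [-0.061  0.388  0.599]
0.84 [354.9, 247.3, 45.9, 32.1]
[[379, 259], [332, 260], [332, 234], [377, 234]]
```

>>> drive_tool(
  rows=[
    {"dx": -0.02, "dy": 0, "dz": 0, "wx": 0, "wy": 0, "wz": 0, "hand": 70},
    {"dx": -0.04, "dy": 0, "dz": 0, "wx": 0, "wy": 0, "wz": 0, "hand": 70},
  ],
)

```text
clock: 18.35
eef_pos: [0.6003, 0.0211, 0.0348]
tool_rot: [0.052, 0.999, -0.001, -0.001]
ft_force: [-1.5, 0.6, 0.9]
grip_width: 0.0702
grasp_force: 0.7
```

>>> drive_tool(
  rows=[
    {"dx": -0.02, "dy": 0, "dz": 0, "wx": 0, "wy": 0, "wz": 0, "hand": 70},
    {"dx": -0.04, "dy": 0, "dz": 0, "wx": 0, "wy": 0, "wz": 0, "hand": 70},
  ],
)

```text
clock: 18.55
eef_pos: [0.6011, 0.021, 0.0348]
tool_rot: [0.052, 0.999, -0.0, -0.003]
ft_force: [-7.1, 1.4, 4.8]
grip_width: 0.0697
grasp_force: 3.6
```

Contact is building: the TCP lags its command and the force has reached 7 N. Two more small steps.

>>> drive_tool(
  rows=[
    {"dx": -0.01, "dy": 0, "dz": 0, "wx": 0, "wy": 0, "wz": 0, "hand": 70},
    {"dx": -0.01, "dy": 0, "dz": 0, "wx": 0, "wy": 0, "wz": 0, "hand": 70},
  ],
)

```text
clock: 18.75
eef_pos: [0.6011, 0.0211, 0.0348]
tool_rot: [0.052, 0.999, -0.0, -0.003]
ft_force: [-6.2, 1.2, 4.4]
grip_width: 0.0702
grasp_force: 3.2
```

```bash
python3 m.py; python3 -c "
from workcell import bot
print(bot.get_obs()['ft_torque'])"
```

```text
18.75 [0.601 0.021 0.035] shift [ 0.064  0.012 -0.024] turn [-0.014 -0.067 -0.014] F [-6.173  1.189  4.418]
0.62 [353.5, 249.6, 50.8, 29.0]
[[380, 259], [331, 261], [329, 258], [332, 236], [374, 235], [378, 240]]
[ 0.09543906  1.07428996 -0.08970454]
```

>>> drive_tool(
  rows=[
    {"dx": -0.01, "dy": 0, "dz": 0, "wx": 0, "wy": 0, "wz": 0, "hand": 70},
    {"dx": -0.02, "dy": 0, "dz": 0, "wx": 0, "wy": 0, "wz": 0, "hand": 70},
    {"dx": -0.02, "dy": 0, "dz": 0, "wx": 0, "wy": 0, "wz": 0, "hand": 70},
  ],
)

```text
clock: 19.15
eef_pos: [0.6011, 0.021, 0.0348]
tool_rot: [0.052, 0.999, -0.0, -0.004]
ft_force: [-8.9, 1.8, 5.8]
grip_width: 0.0702
grasp_force: 4.5
```

>>> drive_tool(
  rows=[
    {"dx": 0.1, "dy": 0, "dz": 0, "wx": 0, "wy": 0, "wz": 0, "hand": 70},
    {"dx": 0.3, "dy": 0, "dz": 0, "wx": 0, "wy": 0, "wz": 0, "hand": 70},
    {"dx": 0.9, "dy": 0, "dz": 0, "wx": 0, "wy": 0, "wz": 0, "hand": 70},
    {"dx": 1.8, "dy": 0, "dz": -1, "wx": 0, "wy": 0, "wz": 0, "hand": 70},
    {"dx": 2.7, "dy": 0, "dz": -2, "wx": 0, "wy": 0, "wz": 0, "hand": 70},
    {"dx": 3.6, "dy": 0, "dz": -3, "wx": 0, "wy": 0, "wz": 0, "hand": 70},
    {"dx": 4.2, "dy": 0, "dz": -3.5, "wx": 0, "wy": 0, "wz": 0, "hand": 70},
    {"dx": 4.2, "dy": 0, "dz": -3.5, "wx": 0, "wy": 0, "wz": 0, "hand": 70},
    {"dx": 4.2, "dy": 0, "dz": -3.5, "wx": 0, "wy": 0, "wz": 0, "hand": 70},
    {"dx": 4.2, "dy": 0, "dz": -3.5, "wx": 0, "wy": 0, "wz": 0, "hand": 70},
  ],
)

```text
clock: 20.15
eef_pos: [0.3967, 0.0429, 0.2114]
tool_rot: [0.052, 0.999, -0.0, 0.001]
ft_force: [0.7, 0.3, -0.3]
grip_width: 0.0701
grasp_force: 0.0
```

Run:
```python
from h import *
import cv2
goal([.598,.022,.036],174.1)
im=bot.camera("top"); cv2.imwrite("pics/t9.png",im[:,:,::-1])
for d in bot.outline_of("top","forming_block"):
    e=d["extent"]
    if 250<e[0]<400 and e[1]<220:
        r=cv2.minAreaRect(cv2.findNonZero(d["region"].astype(np.uint8))); q=ray("top",cv2.boxPoints(r),.068)
        print(d["score"],e,r,"\n",q,q.mean(0))
        for i in range(2): v=q[i+1]-q[i];print(np.linalg.norm(v),np.degrees(np.arctan2(v[0],-v[1])))
bx=np.array([.9947,-.103]);print("strip",bx@[.669,.031])
for p in q: print(bx@p[:2])
# dark-seam check: blue/brightness profile along board x at several places
g=im.mean(2)
for y in(-.03,0.,.03,.06): pass
```

```text
20.15 [0.397 0.043 0.211] shift [-4.038  0.003  3.519] turn [-0.004  0.032 -0.01 ] F [ 0.749  0.269 -0.273]
0.56 [323.0, 155.3, 49.0, 29.4] ((320.91180419921875, 153.51406860351562), (44.96076583862305, 25.209217071533203), 4.969740867614746) 
 [[ 0.609  0.079  0.068]
 [ 0.676  0.073  0.068]
 [ 0.663 -0.046  0.068]
 [ 0.596 -0.039  0.068]] [0.636 0.017 0.068]
0.06758103809975753 84.38073542754805
0.11956401573102754 -6.059747118094015
strip 0.6622613
0.5971547882387824
0.664736198501618
0.6644275430149481
0.5969199343429779
```

```bash
python3 -c "
from workcell import bot
print(bot.job_done())"
```

```text
the job is handed in; nothing more can be done
None
```

I pushed the block over and handed the job in: it lies grooved face up and flush against the stop strip by my measurements (about 0.2° off parallel, with its far edge at the strip face to within measurement error), and the score was not shown; I viewed 11 pictures, one over the limit of 10.

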